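# Refit the fallen water tower

## Robot

A 6-joint arm with a two-finger parallel gripper is mounted at the origin on a cart in front of the work surface, level with it; the furniture and walls round the work are solid. World frame = base frame: x ahead of the robot, y to its left, z up, the work surface at z = 0. Lengths are in mm, angles in degrees, forces in N, time in s.
With the tool pointing down it reaches from about 300 to 850 mm from the base axis. Payload 4.2 kg.
Tool frame: the origin (TCP) lies midway between the tips of the shut fingers; the grasp point (between the pads) lies 19 mm behind it; z points along the fingers, y is the line along which they close (so a half turn about z gives the same grasp; the last joint's range is limited). The gripper opens to 91 mm and grips with 3 to 60 N. Pads are 32 mm wide; open, the fingers measure 118 mm over their backs; the gripper's body (76 mm by 178 mm) begins 60 mm behind the grasp point.
Start: joints at [-66.291, 18.312, 89.639, -0, 72.044, -1.146], TCP at [241.69, -521.756, 213.976] pointing down, gripper open.
Joint ranges: [-177.97, 177.97], [-48.28, 115.42], [12.27, 149.76], [-77.06, 257.06], [2.81, 150.46], [-146.56, 146.56]. Speed limits (degrees/s): [147.25, 147.25, 180, 180, 180, 180].

## Interface

Orientations are given as [roll, pitch, yaw] about the fixed x, y, z axes, in that order (R = Rz(yaw) Ry(pitch) Rx(roll)).
In Python, from workcell import env gives the robot as it stands.
- The arm moves only by the shell command python3 -m jog 'ROWS' [FORCE]. ROWS is a JSON object of lists of equal length, an entry for each row: "jaw": the finger opening in mm, from 0 to 91.2; "slide": the shift along the tool's x, y, z in units of 30 mm (1.0 is 30 mm), a list of three; "spin": the turn about the tool's z in units of 8 degrees (1.0 is 8 degrees). In form: {"jaw": [jaw, ...], "slide": [[dx, dy, dz], ...], "spin": [spin, ...]}. A call has 1 to 10 rows; each row shifts and turns the commanded pose from where the row before left it, along the tool's axes as they then stand; what a row does not reach is not made up. A row lasts 1/10 s, in which the tool goes at most 50 mm and 8.59 degrees, less where a joint would pass 70% of its speed; a pose out of reach is approached as far as the arm can. A call is refused whole if a number of a shift passes 1 or a number of a turn 1, either way. A call with a gripper value outside its range is refused whole. The fingers move at their own pace and stop on an object; FORCE is the grip in N (left out, the last holds). Time passes only in rows, so rows that do not move let the fingers close. It gives the time, the measured TCP pose, the force, the opening and the grip force at its end, in the units of the state.
- env.state(): the state, without advancing time (a new reading comes with each control period).
- env.grab_frame(name): name is "scene" or "top" or "wrist"; returns the picture (400x640x3 uint8, red, green, blue); there is no depth.
- env.camera_model(name): a dict with "fx", "fy", "cx", "cy" (pixels), "camera_from_world" (4x4, takes a point from world to camera coordinates). Camera axes: x right, y up, looking along -z (the intrinsics and any distortion apply to the point x, -y, -z); pixel columns grow to the right and rows downward; lengths in mm; the calibration is good to about 2 mm. A picture is of the moment at which its call begins: read the wrist's pose just before it. camera_model takes no time and is no camera call; for the wrist camera it gives the pose at the moment of the call.
- env.job_done(): hands the job in; it is judged then, once.
The state is a dict: "time_s": time; "qpos": joint angles; "qvel": joint speeds; "effort": joint torques, N m; "ee_pos": TCP position; "ee_rot": TCP orientation; "force": force on the tool from outside, world axes, zero at the start; "torque": the same for the moment, N m; "gripper_width": finger opening in mm; "gripper_force": force on a finger pad.
Only numpy, scipy, OpenCV 4.12 (cv2) and the standard library are available. Lean on these libraries where they do the work, as an engineer would, in place of code of your own. Each camera call takes 0.05 s, during which the arm holds its last target. There are 200 camera calls.

## Task

The model water tower has been knocked over on the railway layout. Stand it upright, set its knurled foot over the spigot of the round socket plate, and turn it until the keyways hidden inside the foot drop over the spigot's lugs; then push the tower fully home onto the plate, against the sprung contact ring, and finish while still holding it pushed down there (do not let go). Leave the silver car, the cream van and the flock pot where they stand.

Things in the scene. Friction and masses are not known exactly. Their poses are not given: they have to be found in the camera images.
- tower: Loose water tower, 92 mm tall, about 0.12 kg, lying on its side at the start. From below: dark round knurled collar foot, 42 mm wide, 32 mm tall; 23 mm column in four thin legs to 50 mm; grey square tank 42 x 42 mm from 50 to 88 mm, its flat sides facing the tower's own x and y; low round hatch on top. Origin: centre of the foot's underside; z runs up the tower (level while it lies).
- foot_bore (a point): Mouth of the bore in the foot's underside, at the tower's origin: 22.5 mm diameter, 28 mm deep, with three keyways 120 degrees apart along its whole depth, about 10 mm wide, hidden once the tower stands. Their direction is not known and has to be felt for by turning the tower on the spigot, either way, up to 120 degrees.
- tank_top (a point): Centre of the flat top of the tower's tank, 88 mm above the origin of the tower; same axes as the tower.
- socket: Fixed round aluminium plate, 72 mm wide, on the layout; origin: centre of its underside, on the layout surface; z up. A steel spigot and a brass ring stand on its axis. Its yaw has nothing to do with the direction of the lugs.
- plate_face (a point): Centre of the plate's flat face (60 mm wide), 8 mm above the socket's origin. Fully home, the tower's underside lies here.
- spigot_tip (a point): Top of the fixed spigot, 35 mm above the socket's origin: 20 mm diameter, tip tapered to 11 mm over 7 mm. Three lugs, 6 mm wide, 4 mm high, 120 degrees apart, reach out to a radius of 14 mm; their tops lie 13 mm below this point. The tower's foot rests on them (underside 14 mm above home) until its keyways are within about 0.15 rad of them; then it can drop. Only the position is meaningful.
- ring_top (a point): Centre of the top of the sprung brass contact ring (34 mm diameter) around the foot of the spigot, 14 mm above the socket's origin when free.
- contact_ring (a joint): How far the contact ring is pressed in: 0 free, 0.006 when the tower is fully home (ring flush with the plate's face). It pushes back with 2 N at first and 8 N fully in, more than the tower's weight: when let go, the tower rises again.
- silver_car: Bystander: silver model car, 48 x 19 x 16 mm, origin under its centre. Leave alone.
- cream_van: Bystander: cream model estate car, 48 x 19 x 16 mm, origin under its centre. Leave alone.
- flock_pot: Bystander: round pot with a white lid, 38 mm diameter, 42 mm tall, origin under its centre. Leave alone.
There are look-alikes about, which are no part of the job. Of the things shaped like the tower, the dark steel one is meant.

How it is judged:
By the outcome, as a careful person would: the job done as asked, in the order asked, and still so for the second after the job is handed in, while the arm keeps its last pose, push and grip.
It also fails if it takes over 64 s, if anything falls off the work surface, if the arm or the gripper's body presses on something with over 40 N, if the wrist force passes 120 N, or if a joint passes its speed limit or range.

## Working session

There is one attempt and no reset: what is moved stays moved. The work goes in short steps, Python scripts to look and compute and a shell command to move; the robot and the scene stay as the last step left them, time stands still between calls to the robot, and variables do not carry over. Pictures are saved under pics/ and viewed, at most 10 in all, crops included, and the job is handed in when it is done.

```bash
ls; mkdir -p pics; python3 - <<'E'
from workcell import env
import cv2,numpy as np
a=env.grab_frame("scene");b=env.grab_frame("top")
np.save("scene0.npy",a);np.save("top0.npy",b)
cv2.imwrite("pics/scene0.png",a[:,:,::-1]);cv2.imwrite("pics/top0.png",b[:,:,::-1])
for n in("scene","top"):print(n,env.camera_model(n))
print(env.state())
E
```

```text
pics
scene {'fx': 387.5635947315285, 'fy': 387.5635947315285, 'cx': 320.67822202928306, 'cy': 193.72814667613827, 'camera_from_world': array([[-8.50659734e-01, -5.25711998e-01, -2.21649661e-03,
         5.46896445e+02],
       [ 3.37240783e-01, -5.48917259e-01,  7.64825795e-01,
        -2.34887125e+02],
       [-4.03294770e-01,  6.49859014e-01,  6.44233335e-01,
        -8.49645392e+02],
       [ 0.00000000e+00,  0.00000000e+00,  0.00000000e+00,
         1.00000000e+00]])}
top {'fx': 447.8400105674906, 'fy': 447.8400105674906, 'cx': 315.1635566088352, 'cy': 200.00761599847198, 'camera_from_world': array([[ 2.20600216e-02, -9.99656363e-01, -1.41602204e-02,
         1.27163310e+01],
       [ 9.97904011e-01,  2.11550723e-02,  6.11559247e-02,
        -6.09181573e+02],
       [-6.08353488e-02, -1.54796417e-02,  9.98027776e-01,
        -1.04009874e+03],
       [ 0.00000000e+00,  0.00000000e+00,  0.00000000e+00,
         1.00000000e+00]])}
{'time_s': 0.1, 'qpos': array([-6.62921206e+01,  1.83471215e+01,  8.96984535e+01,  8.99884673e-04,
        7.20436287e+01, -1.14702513e+00]), 'qvel': array([-0.01805608, -0.06154722, -0.21856139,  0.01782836, -0.00035371,
        0.03551746]), 'effort': array([ 4.45194446e-04, -4.13333201e+01, -2.32509309e+01,  7.29254354e-02,
        4.22018662e-02, -4.23131405e-05]), 'ee_pos': array([ 241.5020254 , -521.33727394,  213.21946148]), 'ee_rot': array([-1.79910831e+02, -2.64112842e-03,  2.48546243e+01]), 'force': array([ 0.82482497, -0.83532438,  0.28583157]), 'torque': array([0.03496712, 0.04467341, 0.03455561]), 'gripper_force': 0.0, 'gripper_width': 91.09856542538657}
```

View pics/scene0.png

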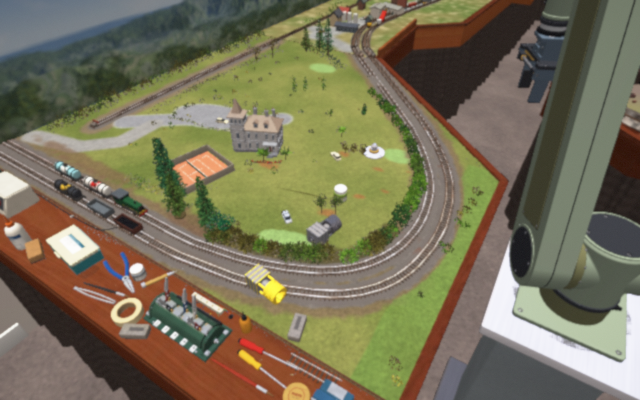

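View pics/top0.png

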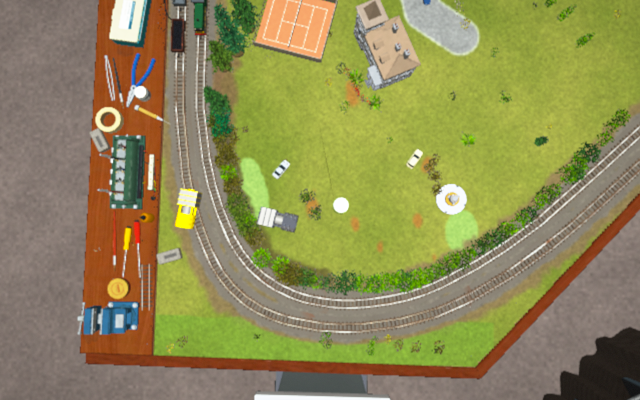

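Candidates for the tower are the dark/grey one at top (278,218) / scene (323,230), and a yellow look-alike at top (187,208) / scene (265,283). I choose the dark one. The socket is at top (452,198) / scene (374,151), the silver car at top (281,169), the van at (415,158) and the pot at (341,205). I'll check the choice in a close crop.

```bash
python3 - <<'E'
import cv2,numpy as np
t=np.load("top0.npy")[:,:,::-1];s=np.load("scene0.npy")[:,:,::-1]
z=lambda i,x,y,w,h,k:cv2.resize(i[y:y+h,x:x+w],(w*k,h*k),interpolation=cv2.INTER_CUBIC)
a=np.hstack([z(t,250,195,55,40,7),z(s,295,205,55,40,7)])
b=np.hstack([z(t,425,178,55,40,7),z(s,347,132,55,40,7)])
cv2.imwrite("pics/crop0.png",np.vstack([a,b]))
E
```

```text
(no output)
```

View pics/crop0.png

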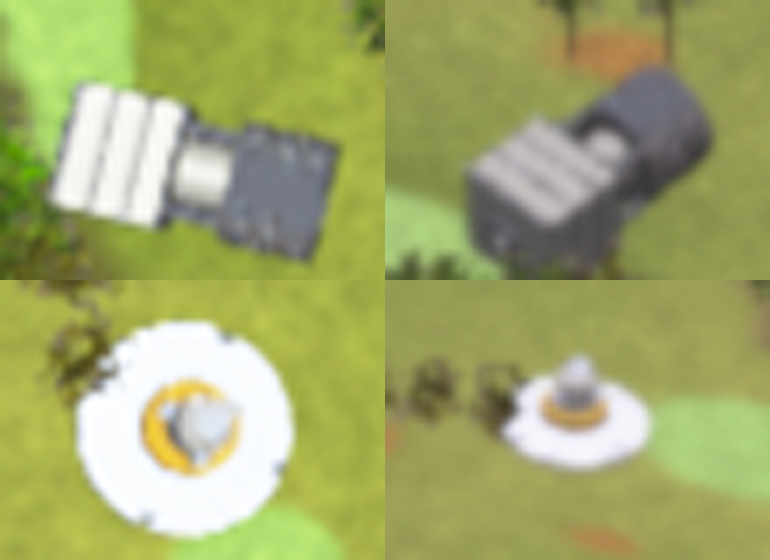

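The crop confirms it: a dark foot at top ≈(290,222) and a grey striped tank at ≈(267,217), lying with the tank towards +y. The socket plate is at top (451,199), with the spigot tip at ≈(455,199).

```bash
cat > h.py <<'E'
import numpy as np, cv2
from workcell import env
def ray(m,uv):
    T=m["camera_from_world"];R,t=T[:3,:3],T[:3,3]
    c=-R.T@t; d=np.array([(uv[0]-m["cx"])/m["fx"],-(uv[1]-m["cy"])/m["fy"],-1.])
    d=R.T@d; return c,d/np.linalg.norm(d)
def onplane(m,uv,z):
    c,d=ray(m,uv); return c+d*(z-c[2])/d[2]
def tri(m1,p1,m2,p2):
    c1,d1=ray(m1,p1);c2,d2=ray(m2,p2)
    s=np.linalg.lstsq(np.c_[d1,-d2],c2-c1,rcond=None)[0]
    a,b=c1+d1*s[0],c2+d2*s[1]; return (a+b)/2,np.linalg.norm(a-b)
def blob(mask,x,y,w,h):
    "centroid, area, largest contour of the mask in a window"
    k=np.zeros(mask.shape,np.uint8);k[y:y+h,x:x+w]=mask[y:y+h,x:x+w]
    cs=cv2.findContours(k,cv2.RETR_EXTERNAL,cv2.CHAIN_APPROX_NONE)[0]
    c=max(cs,key=cv2.contourArea);M=cv2.moments(c)
    return np.array([M["m10"],M["m01"]])/M["m00"],M["m00"],c
def light(img,v,s=60):
    h=cv2.cvtColor(img,cv2.COLOR_RGB2HSV);return ((h[...,2]>v)&(h[...,1]<s)).astype(np.uint8)*255
E
python3 - <<'E'
from h import *
np.set_printoptions(precision=1,suppress=True)
t=np.load("top0.npy");s=np.load("scene0.npy");T=env.camera_model("top");S=env.camera_model("scene")
cl=lambda m:cv2.morphologyEx(m,cv2.MORPH_CLOSE,np.ones((3,3)))
def two(n,a,b):print(n,a,b,*tri(T,a,S,b))
ft=blob(cl(light(t,150,50)),252,200,27,35);fs=blob(cl(light(s,140,50)),300,215,32,26)
two("tankface",ft[0],fs[0]);print(ft[1],fs[1],cv2.minAreaRect(ft[2]))
two("tankface hand",(267.2,217.1),(317.8,229.4))
two("spigot tip",(455,198.7),(374.6,143.4))
pt=blob(cl(light(t,190,60)),425,178,55,42);ps=blob(cl(light(s,180,60)),350,140,50,25)
e=cv2.fitEllipse(cv2.convexHull(pt[2]));f=cv2.fitEllipse(cv2.convexHull(ps[2]));print(e,f)
two("plate",e[0],f[0])
print("plate z8",onplane(T,e[0],8),onplane(S,f[0],8))
print("face z42",onplane(T,ft[0],42),onplane(S,fs[0],42))
for p in[(261.7,207.1),(277.1,210),(272.9,227.6),(257.1,223.6)]:print("corner",onplane(T,p,42))
print("foot end",onplane(T,(250+325/7,195+205/7),21),"foot corners",onplane(T,(250+338/7,195+147/7),21),onplane(T,(250+308/7,195+260/7),21))
for n,p,z in[("silver",(281,169),16),("van",(415,158),16),("pot",(341,205),42)]:print(n,onplane(T,p,z))
E
```

```text
tankface [267.4 216.8] [318.1 228.6] [566.4 135.3  40.9] 0.4713935701025634
291.0 167.5 ((268.5411682128906, 217.064697265625), (21.042255401611328, 18.11369514465332), 12.52880859375)
tankface hand (267.2, 217.1) (317.8, 229.4) [566.2 136.2  39.1] 1.524058825230492
spigot tip (455, 198.7) (374.6, 143.4) [ 618.3 -297.7   36.3] 1.5625589452886708
((450.9709167480469, 198.76113891601562), (30.415863037109375, 30.565332412719727), 160.84547424316406) ((374.3015441894531, 151.1858367919922), (15.429099082946777, 20.34673500061035), 93.81300354003906)
plate (450.9709167480469, 198.76113891601562) (374.3015441894531, 151.1858367919922) [ 618.5 -298.     5.6] 1.9528971167107054
plate z8 [ 619.2 -296.9    8. ] [ 616.3 -295.1    8. ]
face z42 [566.1 135.   42. ] [566.  136.3  42. ]
corner [588.3 148.9  42. ]
corner [582.3 113.   42. ]
corner [541.5 121.6  42. ]
corner [549.9 158.4  42. ]
foot end [550.5  68.7  21. ] foot corners [570.1  64.8  21. ] [531.9  73.9  21. ]
silver [681.2 109.   16. ]
van [ 714.  -209.1   16. ]
pot [597.1 -34.4  42. ]
```

Everything checks out:
- **Tank face:** z≈41 against 42 expected, and the tank centre is 68 mm from the foot end against 69 expected.
- **Plate and tip:** z≈6 and 36.
- **Reach:** all of it is within reach.
- **Tower axis:** the heading is about 77°.

Next I'll move to a hover over the tank.

```bash
python3 -m jog '{"jaw":[75,75,75,75,75,75,75,75,75,75],"slide":[[0.95,-0.766,0],[0.95,-0.766,0],[0.95,-0.766,0],[0.95,-0.766,0],[0.95,-0.766,0],[0.95,-0.766,0],[0.95,-0.766,0],[0.95,-0.766,0],[0.95,-0.766,0],[0.95,-0.766,0]],"spin":[0,0,0,0,0,0,0,0,0,0]}' 5
python3 -m jog '{"jaw":[75,75,75,75,75,75,75,75,75,75],"slide":[[0.95,-0.766,0],[0.95,-0.766,0],[0.95,-0.766,0],[0.95,-0.766,0],[0.95,-0.766,0],[0.95,-0.766,0],[0.95,-0.766,0],[0.95,-0.766,0],[0.95,-0.766,0],[0.95,-0.766,0]],"spin":[0,0,0,0,0,0,0,0,0,0]}'
python3 -m jog '{"jaw":[75,75,75,75,75,75,75,75],"slide":[[0,0,0],[0,0,0],[0,0,0],[0,0,0],[0,0,0],[0,0,0],[0,0,0],[0,0,0]],"spin":[-1,-1,-1,-1,-1,-1,-0.5,0]}'
python3 - <<'E'
from h import *
a=env.grab_frame("wrist");m=env.camera_model("wrist");np.savez("w1.npz",a=a,**m)
cv2.imwrite("pics/w1.png",a[:,:,::-1]);print(m,env.state()["ee_pos"],env.state()["ee_rot"])
E
```

```text
time_s: 1.1
ee_pos: [403.9, -192.0, 213.7]
ee_rot: [-180.0, 0.0, 24.8]
force: [1.0, 0.1, -0.4]
gripper_width: 74.7
gripper_force: 0.0
time_s: 2.1
ee_pos: [565.9, 136.3, 213.5]
ee_rot: [180.0, 0.1, 24.9]
force: [0.5, -0.4, -0.5]
gripper_width: 75.2
gripper_force: 0.0
time_s: 2.9
ee_pos: [565.4, 134.8, 213.4]
ee_rot: [-179.9, 0.0, 76.8]
force: [0.4, -0.8, 0.6]
gripper_width: 75.2
gripper_force: 0.0
{'fx': 299.5893205180686, 'fy': 299.5893205180686, 'cx': 317.3907493956366, 'cy': 202.96157986086294, 'camera_from_world': array([[ 9.73607034e-01, -2.28229396e-01,  8.27872696e-04,
        -5.20490810e+02],
       [ 2.20447509e-01,  9.39458579e-01, -2.62336566e-01,
        -2.22189292e+02],
       [ 5.90951640e-02,  2.55595229e-01,  9.64976083e-01,
        -4.58929727e+02],
       [ 0.00000000e+00,  0.00000000e+00,  0.00000000e+00,
         1.00000000e+00]])} [565.49008222 134.81381802 213.53615097] [-1.79960811e+02  2.43851489e-02  7.67693595e+01]
```

View pics/w1.png

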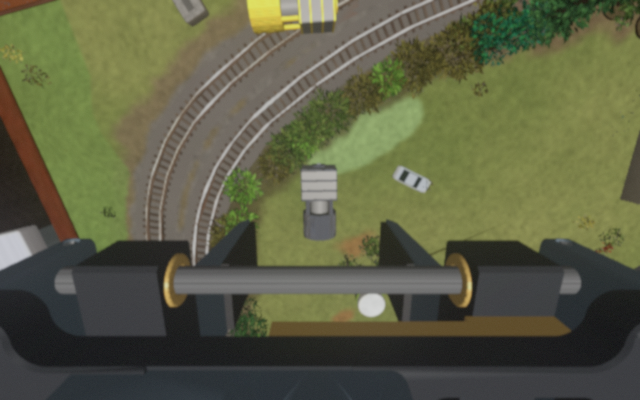

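The wrist view shows the tank face at ≈(319,182) and the foot down to ≈(320,238), square to the image and centred between the fingers. The silver car is at (412,179) and the pot at (371,305), both clear.

```bash
python3 - <<'E'
from h import *
np.set_printoptions(precision=1,suppress=True)
z=np.load("w1.npz");a=z["a"];T=env.camera_model("top")
m=cv2.morphologyEx(light(a,115,45),cv2.MORPH_CLOSE,np.ones((3,3)))
c,A,k=blob(m,298,158,44,45);print(c,A,cv2.minAreaRect(k))
print(onplane(z,c,42),tri(z,c,T,(267.4,216.8)))
b=cv2.boxPoints(cv2.minAreaRect(k));print([onplane(z,p,42)[:2] for p in b])
h=cv2.cvtColor(a,cv2.COLOR_RGB2HSV);d=((h[...,2]<115)&(h[...,1]<60)).astype(np.uint8)*255
c,A,k=blob(d,295,206,50,40);r=cv2.minAreaRect(k);print("foot",r,[onplane(z,p,21)[:2] for p in cv2.boxPoints(r)])
E
```

```text
[318.5 185.3] 1068.0 ((318.5, 186.0), (32.0, 35.0), 90.0)
[568.  136.9  42. ] (array([567. , 135.7,  35.4]), np.float64(1.4093920031498188))
[array([552.4, 159. ]), array([591.7, 149.8]), array([583.6, 112.5]), array([543.2, 122. ])]
foot ((319.5, 223.0), (34.0, 31.0), 90.0) [array([543.2, 110.8]), array([581.3, 101.9]), array([571.5,  56.9]), array([532.2,  66.1])]
```

```bash
python3 -m jog '{"jaw":[75,75,75,75,75,75,75,75,75],"slide":[[0.03,0.04,1],[0,0,1],[0,0,1],[0,0,1],[0,0,1],[0,0,1],[0,0,0.6],[0,0,0.35],[0,0,0]],"spin":[0,0,0,0,0,0,0,0,0]}' 6
python3 -m jog '{"jaw":[38,38,38,38,38,38,38,38],"slide":[[0,0,0],[0,0,0],[0,0,0],[0,0,0],[0,0,0],[0,0,0],[0,0,0],[0,0,0]],"spin":[0,0,0,0,0,0,0,0]}' 6
```

```text
time_s: 3.85
ee_pos: [566.2, 135.2, 4.1]
ee_rot: [-179.8, 0.1, 76.8]
force: [0.5, -0.6, -0.2]
gripper_width: 74.9
gripper_force: 0.0
time_s: 4.65
ee_pos: [567.4, 135.5, 6.0]
ee_rot: [180.0, -0.0, 76.9]
force: [-0.5, 0.1, 5.7]
gripper_width: 41.9
gripper_force: 6.0
```

```bash
python3 -m jog '{"jaw":[38,38,38,38,38,38,38,38,38,38],"slide":[[-0.087,0,-0.193],[-0.087,0,-0.193],[-0.12,0,-0.176],[-0.12,0,-0.176],[-0.147,0,-0.153],[-0.147,0,-0.153],[-0.173,0,-0.123],[-0.173,0,-0.123],[0,0,0],[0,0,0]],"spin":[0,0,0,0,0,0,0,0,0,0]}' 6
python3 - <<'E'
from h import *
t=env.grab_frame("top");s=env.grab_frame("scene")
f=lambda i,x,y:cv2.resize(i[y:y+60,x:x+75,::-1],None,fx=5,fy=5,interpolation=cv2.INTER_CUBIC)
cv2.imwrite("pics/c2.png",np.hstack([f(t,245,185),f(s,285,190)]))
E
```

```text
time_s: 5.65
ee_pos: [559.9, 104.5, 44.2]
ee_rot: [180.0, -0.0, 76.8]
force: [1.1, 0.7, -0.8]
gripper_width: 41.4
gripper_force: 6.0
```

View pics/c2.png

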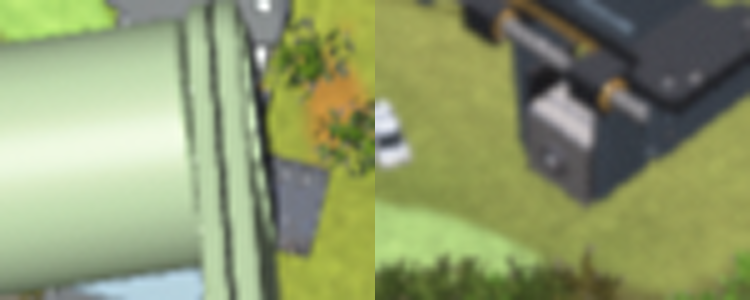

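The scene crop shows the tank's hatch end facing the camera at crop (553,160) and still vertical, and the foot hasn't dropped. The 6 N grip carries it level, so I'll relax to 3 N and let the foot swing down.

```bash
python3 -m jog '{"jaw":[38,38,38,38,38,38,38,38],"slide":[[0,0,0],[0,0,0],[0,0,0],[0,0,0],[0,0,0],[0,0,0],[0,0,0],[0,0,0]],"spin":[0,0,0,0,0,0,0,0]}' 3
cat >> h.py <<'E'
def footend(img=None):
    "lowest-right tip of the dark foot in the top view, for comparison of tilt"
    t=env.grab_frame("top") if img is None else img
    h=cv2.cvtColor(t,cv2.COLOR_RGB2HSV);d=((h[...,2]<150)&(h[...,1]<70)).astype(np.uint8)*255
    return t,d
E
python3 - <<'E'
from h import *
t=env.grab_frame("top");s=env.grab_frame("scene");w=env.grab_frame("wrist")
f=lambda i,x,y:cv2.resize(i[y:y+60,x:x+65,::-1],None,fx=4,fy=4,interpolation=cv2.INTER_CUBIC)
cv2.imwrite("pics/c3.png",np.hstack([f(t,275,190),f(s,300,190),cv2.resize(w[:,:,::-1][130:330,210:430],(264,240))]))
E
```

```text
time_s: 6.55
ee_pos: [559.9, 104.6, 44.2]
ee_rot: [180.0, 0.0, 76.9]
force: [-0.5, 0.0, -1.9]
gripper_width: 41.6
gripper_force: 3.0
```

View pics/c3.png

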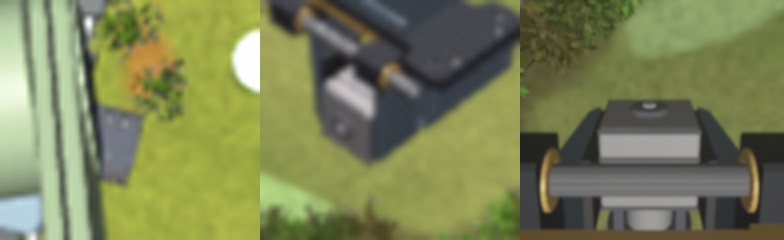

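The 3 N grip still holds it level: the wrist part of the crop shows the tank's side and its hatch end. The broad pads resist the pivot. I'll set it down and pinch only the upper end corner of the tank, so the contact patch is small and the foot can swing down.

```bash
python3 -m jog '{"jaw":[38,38,38,38,38,75,75,75,75],"slide":[[0,0,0.4],[0,0,0.4],[0,0,0.3],[0,0,0.15],[0,0,0],[0,0,0],[0,0,0],[0,0,-0.4],[0,0,-0.35]],"spin":[0,0,0,0,0,0,0,0,0]}' 5
python3 -m jog '{"jaw":[75,75,38,38,38,38,38,38],"slide":[[0.5,0,0],[0.35,0,0],[0,0,0],[0,0,0],[0,0,0],[0,0,0],[0,0,0],[0,0,0]],"spin":[0,0,0,0,0,0,0,0]}' 5
python3 -m jog '{"jaw":[38,38,38,38,38,38,38,38,38,38],"slide":[[0,0,-0.2],[-0.05,0,-0.3],[-0.1,0,-0.3],[-0.1,0,-0.3],[-0.1,0,-0.3],[-0.1,0,-0.3],[-0.1,0,-0.3],[0,0,-0.3],[0,0,0],[0,0,0]],"spin":[0,0,0,0,0,0,0,0,0,0]}'
python3 - <<'E'
from h import *
t=env.grab_frame("top");s=env.grab_frame("scene");w=env.grab_frame("wrist")
f=lambda i,x,y:cv2.resize(i[y:y+60,x:x+65,::-1],None,fx=4,fy=4,interpolation=cv2.INTER_CUBIC)
cv2.imwrite("pics/c4.png",np.hstack([f(t,275,190),f(s,290,190),cv2.resize(w[:,:,::-1][130:330,210:430],(264,240))]))
E
```

```text
time_s: 7.6
ee_pos: [560.3, 104.7, 30.4]
ee_rot: [179.9, -0.0, 76.9]
force: [0.3, 1.1, -0.4]
gripper_width: 70.8
gripper_force: 0.0
time_s: 8.4
ee_pos: [565.5, 129.2, 28.9]
ee_rot: [-180.0, 0.0, 76.8]
force: [-0.1, -0.1, -0.4]
gripper_width: 41.3
gripper_force: 5.0
time_s: 9.4
ee_pos: [562.0, 113.5, 98.3]
ee_rot: [180.0, -0.0, 76.9]
force: [-0.3, -0.2, -1.4]
gripper_width: 41.5
gripper_force: 5.0
```

View pics/c4.png

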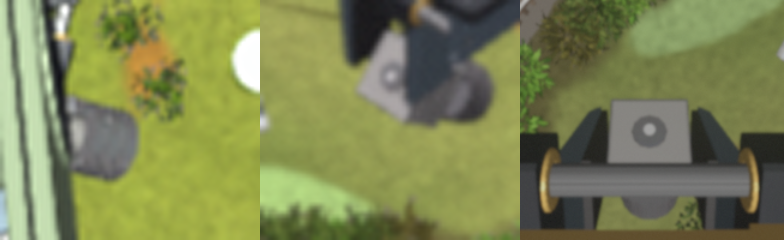

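The tower pivoted partway, to about 50°: the scene crop shows the hatch end tilted up at (390,75) and the foot lower at (470,90). Next I'll lower until the foot touches and drag the tank over it so friction stands it up.

```bash
python3 -m jog '{"jaw":[38,38,38,38],"slide":[[0,0,0.3],[0,0,0.2],[0,0,0],[0,0,0]],"spin":[0,0,0,0]}' 4
python3 -m jog '{"jaw":[38,38],"slide":[[0,0,0.1],[0,0,0]],"spin":[0,0]}' 
python3 -m jog '{"jaw":[38,38],"slide":[[0,0,0.1],[0,0,0]],"spin":[0,0]}' 
python3 -c "
from h import *
w=env.grab_frame('wrist');np.savez('w2.npz',a=w,**env.camera_model('wrist'))"
```

```text
time_s: 9.95
ee_pos: [561.7, 113.4, 82.5]
ee_rot: [-179.9, 0.0, 76.9]
force: [-0.1, 0.1, -0.8]
gripper_width: 41.5
gripper_force: 4.0
time_s: 10.15
ee_pos: [561.8, 113.4, 79.9]
ee_rot: [-180.0, 0.0, 76.9]
force: [-0.0, 0.4, -0.8]
gripper_width: 41.5
gripper_force: 4.0
time_s: 10.35
ee_pos: [562.3, 113.7, 77.4]
ee_rot: [179.9, -0.0, 76.9]
force: [0.4, 1.5, 0.2]
gripper_width: 41.4
gripper_force: 4.0
```

```bash
python3 -m jog '{"jaw":[38,38,38,38,38,38,38],"slide":[[-0.2,0,-0.04],[-0.2,0,-0.05],[-0.2,0,-0.04],[-0.175,0,-0.01],[-0.175,0,0],[-0.175,0,0],[0,0,0]],"spin":[0,0,0,0,0,0,0]}' 
python3 -m jog '{"jaw":[38,38,38,38,38,38,38,38],"slide":[[-0.175,0,0.02],[-0.175,0,0.03],[-0.17,0,0.03],[-0.165,0,0.04],[-0.165,0,0.05],[-0.165,0,0.06],[0,0,0],[0,0,0]],"spin":[0,0,0,0,0,0,0,0]}' 
python3 - <<'E'
from h import *
t=env.grab_frame("top");s=env.grab_frame("scene");w=env.grab_frame("wrist")
f=lambda i,x,y:cv2.resize(i[y:y+60,x:x+65,::-1],None,fx=4,fy=4,interpolation=cv2.INTER_CUBIC)
cv2.imwrite("pics/c5.png",np.hstack([f(t,275,190),f(s,300,180),cv2.resize(w[:,:,::-1][130:330,210:430],(264,240))]))
E
```

```text
time_s: 11.1
ee_pos: [554.1, 79.6, 81.4]
ee_rot: [180.0, 0.0, 76.8]
force: [0.3, -0.7, 3.9]
gripper_width: 41.2
gripper_force: 4.0
time_s: 11.9
ee_pos: [547.1, 50.5, 74.1]
ee_rot: [-180.0, 0.0, 76.8]
force: [1.3, -1.4, 2.0]
gripper_width: 41.1
gripper_force: 4.0
```

View pics/c5.png

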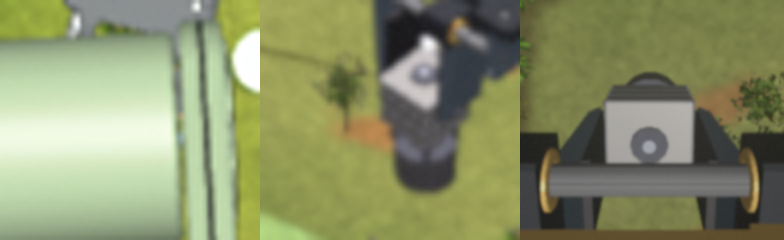

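The wrist crop shows the white tank top with its hatch facing up, at (650,145), so the tower is standing or very nearly so. I'll open gently, let it settle, back off upwards and measure it.

```bash
python3 -m jog '{"jaw":[50,60,70,75,75],"slide":[[0,0,0],[0,0,0],[0,0,0],[0,0,0],[0,0,0]],"spin":[0,0,0,0,0]}' 
python3 -m jog '{"jaw":[75,75,75,75,75,75,75,75],"slide":[[0,0,-1],[0,0,-1],[0,0,-1],[-0.5,0,-1],[-0.5,0,-0.5],[-0.5,0,0],[0,0,0],[0,0,0]],"spin":[0,0,0,0,0,0,0,0]}' 
python3 - <<'E'
from h import *
w=env.grab_frame("wrist");np.savez("w3.npz",a=w,**env.camera_model("wrist"))
cv2.imwrite("pics/w3.png",w[:,:,::-1])
E
```

```text
time_s: 12.55
ee_pos: [547.2, 51.0, 74.3]
ee_rot: [-180.0, 0.0, 76.9]
force: [0.9, 0.0, -0.0]
gripper_width: 74.8
gripper_force: 0.0
time_s: 13.35
ee_pos: [536.3, 7.0, 208.1]
ee_rot: [-179.9, 0.0, 76.8]
force: [1.0, 0.0, -0.3]
gripper_width: 75.3
gripper_force: 0.0
```

View pics/w3.png

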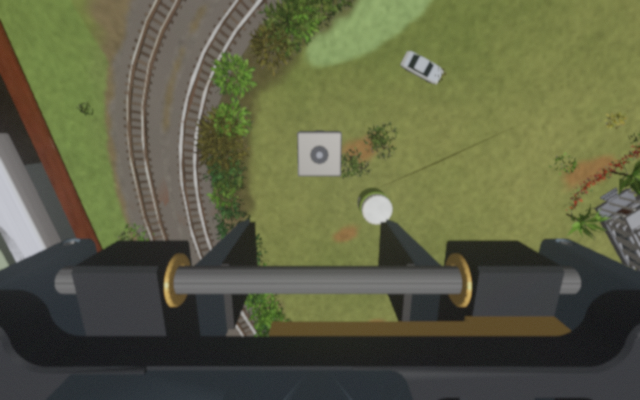

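The tower stands upright: its square top is at (320,154) with the hatch in the centre, and the pot at (377,209) is untouched. Now I'll measure the tank top from two wrist positions (this one and one after a shift).

```bash
python3 -m jog '{"jaw":[75,75,75,75],"slide":[[0.6,0,0],[0.6,0,0],[0,0,0],[0,0,0]],"spin":[0,0,0,0]}' 
cat >> h.py <<'E'
def sq(z,x,y,w,h,v=120):
    m=cv2.morphologyEx(light(z["a"],v,45),cv2.MORPH_CLOSE,np.ones((9,9)))
    c,A,k=blob(m,x,y,w,h);return cv2.minAreaRect(k)
E
python3 - <<'E'
from h import *
np.set_printoptions(precision=1,suppress=True)
w=env.grab_frame("wrist");np.savez("w4.npz",a=w,**env.camera_model("wrist"))
z=np.load("w3.npz");y=np.load("w4.npz");S=env.state();print(S["ee_pos"],S["ee_rot"])
a=sq(z,290,120,60,65);b=sq(y,285,110,75,130);print(a,b)
print(tri(z,a[0],y,b[0]),onplane(z,a[0],88),onplane(y,b[0],88))
for q,r in((z,a),(y,b)):
    p=[onplane(q,c,88)[:2] for c in cv2.boxPoints(r)];print(np.array(p),[np.degrees(np.arctan2(*(p[i+1]-p[i])[::-1])) for i in range(3)])
E
```

```text
time_s: 13.8
ee_pos: [544.9, 42.5, 208.4]
ee_rot: [-179.9, 0.1, 76.9]
force: [-0.7, -0.4, 0.3]
gripper_width: 74.4
gripper_force: 0.0
[544.9  42.2 208.7] [-179.9    0.1   76.9]
((319.0, 153.5), (43.0, 44.0), 90.0) ((319.0, 191.0), (40.0, 42.0), 90.0)
(array([549. ,  51.5,  99.5]), np.float64(0.542515462603294)) [548.5  50.4  88. ] [548.7  48.9  88. ]
[[532.7  74.9]
 [573.3  65.4]
 [564.8  25.1]
 [522.7  34.9]] [np.float64(-13.12626131359732), np.float64(-101.94526875223612), np.float64(166.88271164551693)]
[[533.1  73.2]
 [573.3  63.9]
 [564.8  23.7]
 [523.2  33.4]] [np.float64(-13.065947214743028), np.float64(-101.92865846506014), np.float64(166.93291356834916)]
```

```bash
python3 -m jog '{"jaw":[85,85,85,85,85,85,85,85,85,85],"slide":[[0.27,0.06,0],[0,0,0],[0,0,0],[0,0,0],[0,0,0],[0,0,0],[0,0,0.5],[0,0,0.5],[0,0,0.5],[0,0,0.5]],"spin":[0,-1,-1,-1,-1,-1,-1,-1,-1,-1]}' 8
python3 -m jog '{"jaw":[85,85,85,85,85,85],"slide":[[0,0,0.5],[0,0,0.5],[0,0,0.8],[0,0,0.8],[0,0,0.65],[0,0,0]],"spin":[-1,-1,-0.25,0,0,0]}'
python3 -m jog '{"jaw":[60,38,38,38,38,38,38,38],"slide":[[0,0,0],[0,0,0],[0,0,0],[0,0,0],[0,0,0],[0,0,0],[0,0,0],[0,0,0]],"spin":[0,0,0,0,0,0,0,0]}'
```

```text
time_s: 14.85
ee_pos: [549.1, 49.6, 148.9]
ee_rot: [180.0, 0.0, 149.1]
force: [-0.1, 0.1, -0.3]
gripper_width: 84.8
gripper_force: 0.0
time_s: 15.45
ee_pos: [547.0, 49.4, 49.4]
ee_rot: [-179.9, -0.3, 166.8]
force: [-1.0, 1.0, -0.4]
gripper_width: 85.2
gripper_force: 0.0
time_s: 16.25
ee_pos: [549.0, 49.5, 52.2]
ee_rot: [-180.0, 0.0, 166.9]
force: [-0.8, -0.5, 2.6]
gripper_width: 41.3
gripper_force: 8.0
```

```bash
python3 -m jog '{"jaw":[85,85,85,85,85,85,85,85,85,85],"slide":[[0,0,0],[0,0,0],[0,0,0],[0,0,0],[0,0,0],[0,0,0],[0,0,0],[0,0,0],[0,0,0],[0,0,0]],"spin":[0,0,0,0,1,1,1,1,1,1]}'
python3 -m jog '{"jaw":[85,85,85,85,85,85,85,38,38,38],"slide":[[0,0,0],[0,0,0],[0,0,0],[0,0,0],[0,0,0],[0,0,0],[0,0,0],[0,0,0],[0,0,0],[0,0,0]],"spin":[1,1,1,1,1,0.25,0,0,0,0]}'
python3 -m jog '{"jaw":[38,38,38,38,38,38,38,38],"slide":[[0,0,0],[0,0,0],[0,0,0],[0,0,0],[0,0,0],[0,0,0],[0,0,0],[0,0,0]],"spin":[0,0,0,0,0,0,0,0]}' 45
python3 - <<'E'
from h import *
np.set_printoptions(precision=1,suppress=True)
w=env.grab_frame("wrist");np.savez("w5.npz",a=w,**env.camera_model("wrist"));S=env.state();print(S["ee_pos"],S["ee_rot"],S["gripper_width"])
E
```

```text
time_s: 17.25
ee_pos: [548.8, 49.7, 51.8]
ee_rot: [-180.0, -0.0, 118.5]
force: [-0.7, 0.3, -0.7]
gripper_width: 84.9
gripper_force: 0.0
time_s: 18.25
ee_pos: [548.9, 49.6, 51.9]
ee_rot: [180.0, 0.0, 76.9]
force: [0.1, 0.3, 0.6]
gripper_width: 63.8
gripper_force: 0.0
time_s: 19.05
ee_pos: [548.7, 49.6, 51.9]
ee_rot: [-180.0, 0.0, 76.9]
force: [-0.4, 0.3, 1.1]
gripper_width: 41.0
gripper_force: 45.0
[548.7  49.6  51.9] [-180.     0.    76.9] 41.10969832076535
```

```bash
python3 -m jog '{"jaw":[38,38,38,38,38,38,38,38,38,38],"slide":[[0,0,-0.5],[0,0,-0.9],[0,0,-0.9],[0,0,-0.7],[-0.5,0.17,0],[-0.94,0.324,0],[-0.94,0.324,0],[-0.94,0.324,0],[-0.94,0.324,0],[-0.94,0.324,0]],"spin":[0,0,0,0,0,0,0,0,0,0]}'
python3 -m jog '{"jaw":[38,38,38,38,38,38,38,38,38,38],"slide":[[-0.94,0.324,0],[-0.94,0.324,0],[-0.94,0.324,0],[-0.94,0.324,0],[-0.94,0.324,0],[-0.94,0.324,0],[-0.94,0.324,0],[-0.94,0.324,0],[-0.8,0.324,0],[0,0,0]],"spin":[0,0,0,0,0,0,0,0,0,0]}'
python3 -m jog '{"jaw":[38,38,38],"slide":[[-0.5,0.16,0],[0,0,0],[0,0,0]],"spin":[0,0,0]}'
python3 - <<'E'
from h import *
w=env.grab_frame("wrist");np.savez("w6.npz",a=w,**env.camera_model("wrist"));cv2.imwrite("pics/w6.png",w[:,:,::-1])
E
```

```text
time_s: 20.1
ee_pos: [564.9, -116.6, 140.3]
ee_rot: [-179.9, 0.0, 76.8]
force: [0.8, -0.1, -1.8]
gripper_width: 41.2
gripper_force: 45.0
time_s: 21.1
ee_pos: [593.0, -381.7, 139.4]
ee_rot: [-179.9, 0.1, 76.7]
force: [0.0, 0.4, -1.3]
gripper_width: 41.2
gripper_force: 45.0
time_s: 21.4
ee_pos: [595.1, -393.0, 141.4]
ee_rot: [-179.9, -0.0, 76.8]
force: [0.2, 0.6, -1.8]
gripper_width: 41.4
gripper_force: 45.0
```

View pics/w6.png

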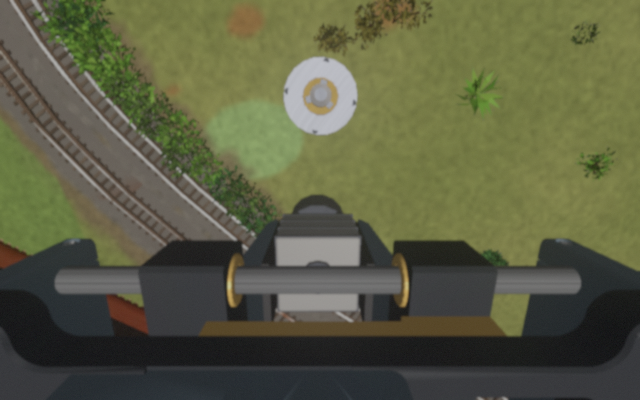

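The wrist view shows the socket plate at (320,95) with the brass ring and spigot at its centre; the tower is held upright and centred between the fingers. I'll take a second viewpoint and triangulate.

```bash
python3 -m jog '{"jaw":[38,38,38,38],"slide":[[0.6,0,0],[0.7,0,0],[0,0,0],[0,0,0]],"spin":[0,0,0,0]}'
python3 - <<'E'
from h import *
np.set_printoptions(precision=1,suppress=True)
w=env.grab_frame("wrist");np.savez("w7.npz",a=w,**env.camera_model("wrist"));S=env.state();print(S["ee_pos"],S["ee_rot"])
T=env.camera_model("top");r=[]
for n in("w6.npz","w7.npz"):
    z=dict(np.load(n));m=cv2.morphologyEx(light(z["a"],130,50),cv2.MORPH_OPEN,np.ones((3,3)));m[170:]=0
    c,A,k=blob(m,270,40,100,128)
    # plate face 60 mm: undistorted points cast on z=8, circle fit there
    P=np.array([onplane(z,p,8)[:2] for p in cv2.convexHull(k)[:,0]],np.float32)
    cc,R=cv2.minEnclosingCircle(P);e=cv2.fitEllipse(P);print(n,"circ",cc,R,"ell",e)
    b=((cv2.cvtColor(z["a"],cv2.COLOR_RGB2HSV)[...,1]>80)&(cv2.cvtColor(z["a"],cv2.COLOR_RGB2HSV)[...,0]<25)).astype(np.uint8)*255
    kk=np.zeros_like(b);x,y=map(int,c);kk[y-24:y+24,x-24:x+24]=b[y-24:y+24,x-24:x+24]
    Q=np.array([onplane(z,p[::-1],14)[:2] for p in np.argwhere(kk)],np.float32);print("ring",cv2.minEnclosingCircle(Q))
    r.append((z,cv2.fitEllipse(cv2.convexHull(k))[0]));print(r[-1][1])
print(tri(*r[0],*r[1]),tri(*r[0],T,(450.97,198.76)),tri(*r[1],T,(450.97,198.76)))
E
```

```text
time_s: 21.85
ee_pos: [604.8, -353.2, 142.4]
ee_rot: [180.0, 0.0, 77.0]
force: [0.2, -0.6, -1.3]
gripper_width: 41.3
gripper_force: 45.0
[ 604.7 -354.   142.4] [180.   0.  77.]
w6.npz circ (620.4981079101562, -298.1972961425781) 36.32421112060547 ell ((620.3980102539062, -298.2273254394531), (72.07487487792969, 72.31533813476562), 166.07215881347656)
ring ((620.3568115234375, -298.052734375), 15.778558731079102)
(320.00738525390625, 95.47357177734375)
w7.npz circ (620.206298828125, -299.0960998535156) 36.15477752685547 ell ((620.28271484375, -299.15179443359375), (71.91780853271484, 71.98857879638672), 156.06478881835938)
ring ((620.2048950195312, -299.33099365234375), 15.75191879272461)
(319.466064453125, 138.54608154296875)
(array([ 620.5, -297.6,   15.3]), np.float64(0.09455867750910252)) (array([ 620. , -297.1,    7. ]), np.float64(1.3882833415182185)) (array([ 620.1, -298.5,    1.7]), np.float64(0.871097421688572))
```

The plate is 72 mm wide, as it must be, and its centre is ≈(620,-298). The foot should rest on the lugs at TCP z≈74 and be home at ≈60. Now I'll go over it and lower gently.

```bash
python3 -m jog '{"jaw":[38,38,38,38,38,38,38,38,38],"slide":[[0.5,0.02,0],[0.5,0.02,0],[0.5,0.02,0],[0.41,0.02,0],[0,0,0.6],[0,0,0.6],[0,0,0.4],[0,0,0],[0,0,0]],"spin":[0,0,0,0,0,0,0,0,0]}'
python3 -m jog '{"jaw":[38,38,38,38,38],"slide":[[0,0,0.15],[0,0,0.15],[0,0,0.1],[0,0,0],[0,0,0]],"spin":[0,0,0,0,0]}'
python3 -m jog '{"jaw":[38,38,38,38],"slide":[[0,0,0.07],[0,0,0.07],[0,0,0],[0,0,0]],"spin":[0,0,0,0]}'
```

```text
time_s: 22.8
ee_pos: [620.0, -299.8, 94.2]
ee_rot: [180.0, 0.0, 76.9]
force: [0.1, -0.3, -1.5]
gripper_width: 41.0
gripper_force: 45.0
time_s: 23.3
ee_pos: [619.6, -300.0, 81.9]
ee_rot: [180.0, 0.0, 76.8]
force: [-0.3, -0.2, -1.2]
gripper_width: 41.3
gripper_force: 45.0
time_s: 23.7
ee_pos: [619.6, -299.9, 77.7]
ee_rot: [-180.0, 0.0, 76.9]
force: [0.6, 0.2, -2.3]
gripper_width: 41.3
gripper_force: 45.0
```

```bash
python3 -m jog '{"jaw":[38,38,38,38],"slide":[[0.025,0,0.07],[0,0,0.07],[0,0,0],[0,0,0]],"spin":[0,0,0,0]}'
python3 -m jog '{"jaw":[38,38,38],"slide":[[0,0,0.07],[0,0,0],[0,0,0]],"spin":[0,0,0]}'
```

```text
time_s: 24.1
ee_pos: [619.9, -299.2, 73.9]
ee_rot: [180.0, 0.0, 76.9]
force: [-0.0, 0.5, 0.9]
gripper_width: 41.4
gripper_force: 45.0
time_s: 24.4
ee_pos: [619.9, -299.2, 73.7]
ee_rot: [179.9, 0.0, 76.9]
force: [-2.4, 2.0, 8.8]
gripper_width: 41.5
gripper_force: 45.0
```

Contact on the lugs came at z=73.7, as predicted. Now I'll feel for the keyways by turning under about 9 N.

```bash
python3 -m jog '{"jaw":[38,38,38,38],"slide":[[0,0,0],[0,0,0],[0,0,0],[0,0,0]],"spin":[0.6,0.6,0.6,0]}'
python3 -c "
from h import *
s=env.state();print(s['torque'],s['qpos'][5])"
python3 -m jog '{"jaw":[38,38,38,38],"slide":[[0,0,0],[0,0,0],[0,0,0],[0,0,0]],"spin":[0.6,0.6,0.6,0]}'
python3 -c "
from h import *
s=env.state();print(s['torque'],s['qpos'][5])"
```

```text
time_s: 24.8
ee_pos: [620.5, -299.9, 73.7]
ee_rot: [179.8, 0.0, 62.4]
force: [-1.2, 0.8, 8.3]
gripper_width: 41.7
gripper_force: 45.0
[ 0.03822593  0.32337716 -0.00865477] 0.9049035039955456
time_s: 25.2
ee_pos: [620.3, -300.0, 73.1]
ee_rot: [179.8, 0.0, 48.0]
force: [-0.7, -0.5, 6.3]
gripper_width: 41.3
gripper_force: 45.0
[-0.14257806  0.3120411  -0.01389544] 15.298674666183649
```

```bash
python3 -m jog '{"jaw":[38,38,38],"slide":[[0,0,0],[0,0,0],[0,0,0]],"spin":[0.6,0.6,0]}'
python3 -m jog '{"jaw":[38,38,38],"slide":[[0,0,0],[0,0,0],[0,0,0]],"spin":[0.6,0.6,0]}'
```

```text
time_s: 25.5
ee_pos: [619.7, -299.3, 71.3]
ee_rot: [180.0, 0.0, 38.5]
force: [-0.3, 0.1, -1.7]
gripper_width: 41.4
gripper_force: 45.0
time_s: 25.8
ee_pos: [619.6, -299.1, 70.9]
ee_rot: [-180.0, 0.0, 29.0]
force: [0.1, -1.1, -2.2]
gripper_width: 41.2
gripper_force: 45.0
```

The foot dropped between yaw 48° and 29°: the support is gone and z≈71. I'll go back to the middle of that window and push down.

```bash
python3 -m jog '{"jaw":[38,38,38,38,38,38],"slide":[[0,0,0],[0,0,0],[0,0,0.1],[0,0,0.1],[0,0,0],[0,0,0]],"spin":[-0.6,-0.5,0,0,0,0]}'
python3 -m jog '{"jaw":[38,38,38,38,38],"slide":[[0,0,0.1],[0,0,0.07],[0,0,0.06],[0,0,0],[0,0,0]],"spin":[0,0,0,0,0]}'
python3 -c "
from h import *
s=env.state();print(s['torque'],s['qpos'][5])"
```

```text
time_s: 26.4
ee_pos: [619.8, -299.2, 65.6]
ee_rot: [180.0, 0.0, 37.7]
force: [-0.3, 0.3, -0.0]
gripper_width: 41.4
gripper_force: 45.0
time_s: 26.9
ee_pos: [620.0, -299.2, 59.9]
ee_rot: [179.9, -0.0, 37.7]
force: [-1.6, 1.6, 6.8]
gripper_width: 41.3
gripper_force: 45.0
[0.22439302 0.40992836 0.05341866] 25.623303901967226
```

```bash
python3 -m jog '{"jaw":[38,38,38,38],"slide":[[0,0,0.07],[0,0,0],[0,0,0],[0,0,0]],"spin":[0,0,0,0]}' 60
python3 -m jog '{"jaw":[38,38,38,38],"slide":[[0,0,0.05],[0,0,0],[0,0,0],[0,0,0]],"spin":[0,0,0,0]}'
```

```text
time_s: 27.3
ee_pos: [620.0, -299.2, 59.8]
ee_rot: [179.9, -0.0, 37.7]
force: [-4.4, 2.9, 15.7]
gripper_width: 41.1
gripper_force: 60.0
time_s: 27.7
ee_pos: [619.9, -299.2, 59.8]
ee_rot: [179.9, -0.1, 37.7]
force: [-6.5, 4.0, 21.9]
gripper_width: 41.2
gripper_force: 60.0
```

z fell exactly 14.0 mm from the lugs to a hard stop at 59.8, and the force rises to 22 N with no further travel. The tower is fully home and held, so I'm handing in.

```bash
python3 -c "
from workcell import env
print(env.job_done())"
```

```text
the job is handed in; nothing more can be done
None
```

I stood the tower up, keyed it over the lugs and pushed it fully home on the plate. I handed it in at about 28 s, still gripped at 60 N and pressed down with about 22 N, and the car, van and pot were left alone.

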